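Set one valve of a vacuum manifold

TASK

The filter on the station with the red valve is ready to be pumped. Turn the red valve handle on the vacuum manifold clockwise (seen from above) until its white pointer points straight at the green mark on its own plate, then let go. Do not touch the blue and yellow valves next to it.

Things in the scene. Friction and masses are not known exactly. Their poses are not given: they have to be found in the camera images.
- red_grip (a point): grip point of the red handle, on its vertical, fixed axis, 12 mm below its top. The handle is an upright bar 40 mm long, 14 mm thick, top at z = 0.083 m, on a round skirt of 20 mm radius (top at z = 0.045). Own axes turn with it: z up, x across the 14 mm thickness (grip along x), bar along y, white pointer stripe towards -y. Three valves in a row on a grey rail, 75 mm apart, colours in any order
- red_handle (a joint): angle of the red handle, rad, growing clockwise from above: 0 = at the black dot (closed, stop), 1.571 = exactly at the green mark, 2.3 = far stop. Starts at 0.2 to 0.6. Friction of 0.06 N m holds it anywhere; no spring or click. Its plate is white, 70 x 70 mm, top at z = 0.036 m; the green mark is a 9 mm dot 29 mm from the axis, on the robot's side of the row
- blue_handle: the handle of the blue valve, same shape as the red one: 40 x 14 mm bar, 46 mm high with its skirt. Origin on its turning axis at the underside of the skirt (z = 0.037 m); own z up, the white pointer stripe runs along its own -y. Stiff, stands at any angle; must not be touched
- yellow_handle: the handle of the yellow valve, same shape, origin and axes as the blue one; must not be touched. To reach the valves, mind the bin: to the left of the manifold a fixed white waste bin, 180 mm across and 220 mm tall, stands centred at x = 0.58, y = 0.19 m, between the arm's start and the valves; carry the fingertips over it above z = 0.26 m or pass it on the robot's side

How it is judged (in metres and radians):
At the end, for the whole second after the job is handed in: The red handle rests with its pointer within 0.2 rad (11 degrees) of the green mark (joint between 1.371 and 1.771) (value of joint red_handle between 1.371 and 1.771 rad and velocity of joint red_handle between -0.05 and 0.05 rad/s); the robot touches nothing.
It fails at once if the blue valve handle is touched with more than 1.5 N (contact force between blue_handle and anything else above 1.5 N).
It fails at once if the yellow valve handle is touched with more than 1.5 N (contact force between yellow_handle and anything else above 1.5 N).
It also fails if it takes over 38 s, if anything falls off the work surface, if the arm or the gripper's body presses on something with over 40 N, if the wrist force passes 120 N, or if a joint passes its speed limit or range.

ROBOT

A 6-joint arm with a two-finger parallel gripper is mounted at the origin on a cart in front of the work surface, level with it; the furniture and walls round the work are solid. World frame = base frame: x ahead of the robot, y to its left, z up, the work surface at z = 0. Lengths are in mm, angles in rad, forces in N, time in s.
With the tool pointing down it reaches from about 250 to 850 mm from the base axis. Payload 12.5 kg.
Tool frame: the origin (TCP) lies at the very end of the fingers, on their centre line; the grasp point (between the pads) lies 19 mm behind it (arm.grasp_offset is the distance from the TCP to the grasp point, in mm); z points along the fingers, y is the line along which they close (so a half turn about z gives the same grasp; the last joint's range is limited). The gripper opens to 93 mm and grips with 3 to 60 N. Pads are 15 mm wide; open, the fingers measure 128 mm over their backs; the gripper's body (75 mm by 188 mm) begins 65 mm behind the grasp point.
Start: joints at [-1.273, 0.351, 1.652, -0, 1.139, -0.085], TCP at [205.453, -510.17, 218.633] pointing down, gripper open.
Joint ranges: [-2.75, 2.75], [-0.79, 2.1], [0.01, 2.65], [-1.57, 4.71], [0.07, 3.14], [-2.87, 2.87]. Speed limits (rad/s): [2.22, 2.22, 2.79, 3.14, 3.14, 3.14].

INTERFACE

Orientations are given as a unit quaternion [x, y, z, w].
In Python, from station import arm, eyes gives the robot as it stands.
- The arm moves only by the shell command python3 -m handwheel 'ROWS' [FORCE]. ROWS is text: rows parted by semicolons, each of 5 numbers parted by spaces: the shift along the world's x, y, z normalised to -1 to 1, where 1 is 50 cm, then the turn about the world's z normalised to -1 to 1, where 1 is 180 degrees, then the opening, from -1 (shut) to 1 (fully open). A call has 1 to 5 rows; each row shifts and turns the commanded pose from where the row before left it; what a row does not reach is not made up. A row lasts 1/8 s, in which the tool goes at most 62.5 mm and 10.7 degrees, less where a joint would pass 70% of its speed; a pose out of reach is approached as far as the arm can. A call with a number of a shift or a turn outside -1 to 1 is refused whole. A call with a gripper value outside its range is refused whole. The fingers move at their own pace and stop on an object; FORCE is the grip in N (left out, the last holds). Time passes only in rows, so rows that do not move let the fingers close. It gives the time, the measured TCP pose, the force, the opening and the grip force at its end, in the units of the state.
- arm.sense(): the state, without advancing time (a new reading comes with each control period).
- eyes.get_image(name): name is "scene" or "top" or "wrist"; returns (picture, depth): 384x512x3 uint8, blue, green, red; 384x512 float32, mm along the optical axis (not along the pixel's ray), 0 where there is no reading.
- eyes.get_calibration(name): a dict with "mtx" (3x3 intrinsics, pixels), "rvec" (rotation vector, rad) and "tvec" (3), from world to camera coordinates, as OpenCV has them. Camera axes: x right, y down, z forward; pixel columns grow to the right and rows downward; lengths in mm; the calibration is good to about 2 mm. A picture is of the moment at which its call begins: read the wrist's pose just before it. get_calibration takes no time and is no camera call; for the wrist camera it gives the pose at the moment of the call.
- arm.close_job(): hands the job in; it is judged then, once.
The state is a dict: "time_s": time; "qpos": joint angles; "qd": joint speeds; "effort": joint torques, N m; "position": TCP position; "tool_rot": TCP orientation; "ft_force": force on the tool from outside, world axes, zero at the start; "moment": the same for the moment, N m; "grip_width": finger opening in mm; "finger_force": force on a finger pad.
Only numpy, scipy, OpenCV 4.12 (cv2) and the standard library are available. Lean on these libraries where they do the work, as an engineer would, in place of code of your own. Each camera call takes 0.05 s, during which the arm holds its last target. There are 200 camera calls.

## Working session

There is one attempt and no reset: what is moved stays moved. The work goes in short steps, Python scripts to look and compute and a shell command to move; the robot and the scene stay as the last step left them, time stands still between calls to the robot, and variables do not carry over. Pictures are saved under pics/ and viewed, at most 10 in all, crops included, and the job is handed in when it is done.

```bash
mkdir -p pics; cat > h.py <<'E'
import numpy as np, cv2
from station import arm, eyes
def snap(n):
    im,d=eyes.get_image(n); c=eyes.get_calibration(n); return im,d,c
def world(c,u,v,z):
    R=cv2.Rodrigues(np.array(c["rvec"],float))[0]; t=np.array(c["tvec"],float).ravel()
    r=R.T@np.linalg.inv(np.array(c["mtx"]))@[u,v,1]; o=-R.T@t
    return o+r*(z-o[2])/r[2]
E
python3 - <<'E'
from h import *
im,d,c=snap("top"); cv2.imwrite("pics/top.png",im); np.savez("top.npz",d=d,**{k:np.array(v) for k,v in c.items()}); np.save("topim.npy",im)
R=cv2.Rodrigues(np.array(c["rvec"],float))[0];print(-R.T@np.array(c["tvec"]).ravel(),c["mtx"])
s=arm.sense();print(s["time_s"],s["position"],s["tool_rot"],s["grip_width"])
E
```

```text
[ 532.02939513 -127.32076225  956.25689452] [[457.71406389   0.         252.44159026]
 [  0.         457.71406389 186.45021726]
 [  0.           0.           1.        ]]
0.05 [ 205.37135209 -509.87219849  218.13679763] [ 9.81736215e-01  1.90246435e-01 -6.59888021e-05 -5.40983111e-04] 93.09756044652339
```

View pics/top.png

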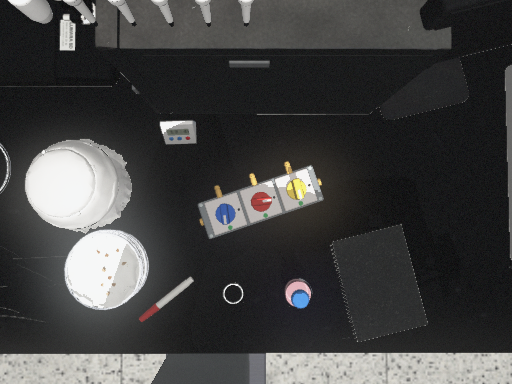

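The red valve is in the middle at about (262,202), blue is at (226,214) and yellow at (297,188). I'll enlarge that area.

```bash
python3 - <<'E'
from h import *
im=np.load("topim.npy"); cv2.imwrite("pics/crop.png",cv2.resize(im[155:245,195:329],None,fx=5.9,fy=5.9,interpolation=cv2.INTER_CUBIC))
f=np.load("top.npz"); d=f["d"]
hsv=cv2.cvtColor(im,cv2.COLOR_BGR2HSV); H,S,V=cv2.split(hsv)
roi=np.zeros(H.shape,bool); roi[160:240,196:326]=1
for n,m in dict(red=((H<6)|(H>174)),blue=(H>105)&(H<130),yel=(H>22)&(H<35),green=(H>45)&(H<90)).items():
    m=m&(S>110)&(V>50)&roi
    k,l,st,ce=cv2.connectedComponentsWithStats(m.astype(np.uint8))
    for i in range(1,k):
        if st[i,4]>6: print(n,st[i],ce[i].round(1),np.median(d[l==i]), *[world(f,*ce[i],z).round(1) for z in (36,45,83)])
E
```

```text
red [251 192  21  19 272] [260.2 201.3] 909.61646 [ 546.8 -146.9   36. ] [ 546.7 -146.7   45. ] [ 546.1 -145.9   83. ]
blue [216 204  19  20 269] [224.9 212.8] 906.71313 [523.8 -76.2  36. ] [523.9 -76.7  45. ] [524.3 -78.8  83. ]
yel [286 163   3   4   8] [287.2 164.8] 926.0929 [ 620.4 -201.8   36. ] [ 619.6 -201.1   45. ] [ 615.9 -198.    83. ]
yel [251 176   5   9  19] [253.2 180.2] 923.8905 [ 589.3 -133.1   36. ] [ 588.7 -133.    45. ] [ 586.4 -132.8   83. ]
yel [287 178  19  21 269] [295.7 188.3] 904.2616 [ 572.7 -218.6   36. ] [ 572.3 -217.7   45. ] [ 570.7 -213.9   83. ]
yel [318 181   3   4   8] [319.2 182.1] 940.0265 [ 585.2 -266.1   36. ] [ 584.7 -264.8   45. ] [ 582.5 -259.    83. ]
green [228 226   4   3   9] [229.7 226.9] 915.6128 [495.7 -85.6  36. ] [496.  -86.1  45. ] [497.5 -87.8  83. ]
```

View pics/crop.png

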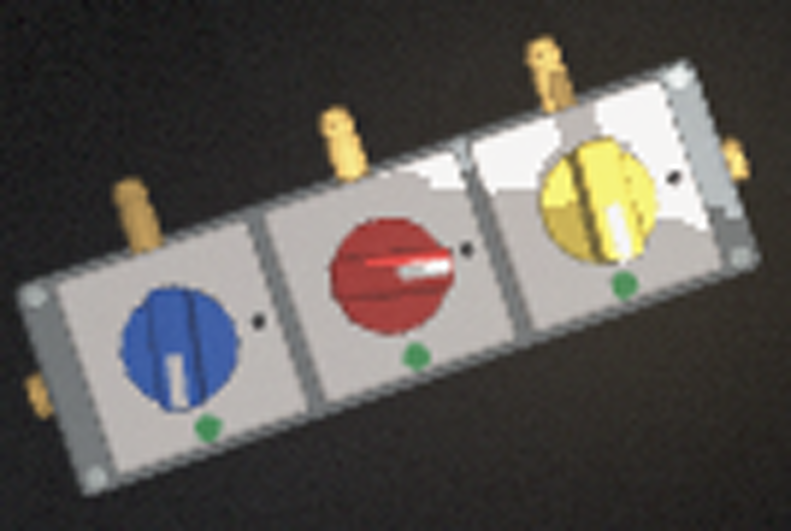

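```bash
python3 - <<'E'
from h import *
f=np.load("top.npz")
P=lambda x,y,z: world(f,195+x/5.9-.4,155+y/5.9-.4,z)[:2]
g=P(416,357,36);k=P(467,250,36);gb=P(208,428,36);gy=P(624,285,36)
print("green",g,"black",k,"dist gg",np.linalg.norm(g-gb),np.linalg.norm(g-gy),"gk",np.linalg.norm(g-k),"expect 75,75,41")
m=(g+k)/2; e=k-g; n=np.array([-e[1],e[0]])/2
for s in(1,-1): print("axis cand",m+s*n)
row=(gy-gb)/np.linalg.norm(gy-gb); print("row deg",np.degrees(np.arctan2(row[1],row[0])))
back=np.array([-row[1],row[0]]); back*=np.sign(back[0]); ax=g+29*back; print("axis",ax)
ang=lambda v:np.degrees(np.arctan2(v[1],v[0]))
print("skirt centre", P(390,277,45), "green dir",ang(g-ax),"black dir",ang(k-ax))
tip=P(450,266,83); print("tip",tip,np.linalg.norm(tip-ax),ang(tip-ax))
for a,b in (((400,272),(450,265)),((335,262+4),(450,250)),((340,300),(450,281))): print("edge dir",ang(P(*b,83)-P(*a,83)))
for q in ((173,348),(598,200)): print(P(*q,60))
b=P(180,408,83);y=P(622,262,83);print("blue tip",b,"yel tip",y)
E
```

```text
green [ 519.08684401 -156.76513069] black [ 555.45073316 -174.28358307] dist gg 74.66999211260145 75.0231830420483 gk 40.36370409448949 expect 75,75,41
axis cand [ 546.02801478 -147.3424123 ]
axis cand [ 528.5095624  -183.70630146]
row deg -71.20658491761834
axis [ 546.54074646 -147.4225807 ]
skirt centre [ 546.16981484 -147.80328942] green dir -161.2065849176184 black dir -71.64894783959919
tip [ 549.09252766 -166.36335462] 19.111894308326505 -82.32707040693295
edge dir -82.16160668453631
edge dir -82.20695206180551
edge dir -80.3374016858765
[522.58882636 -75.50788369]
[ 571.36349937 -216.68083963]
blue tip [503.51512565 -79.10789557] yel tip [ 550.2637623  -222.01570258]
```

The axis is at (546.3, -147.5). The pointer is at -82° and green at -161°, so it needs 79° clockwise. The dot spacings match the given sizes. Next I'll check the heights along the path.

```bash
python3 - <<'E'
from h import *
f=np.load("top.npz"); d=f["d"]; R=cv2.Rodrigues(f["rvec"])[0]; t=f["tvec"].ravel()
v,u=np.mgrid[:384,:512]; K=f["mtx"]
p=np.stack([(u-K[0,2])/K[0,0]*d,(v-K[1,2])/K[1,1]*d,d],-1)
w=((p-t)@R)[d>0]
for x in range(200,800,50): print(x,[int(np.percentile(s,99)) if len(s:=w[(abs(w[:,0]-x-25)<25)&(abs(w[:,1]-y-25)<25)][:,2]) else None for y in range(-550,100,50)])
E
```

```text
200 [3, 3, 3, 2, 3, 3, 2, 2, 2, 2, 2, 2, 2]
250 [3, 15, 15, 16, 15, 3, 3, 2, 2, 2, 3, 2, 2]
300 [2, 17, 16, 16, 16, 3, 46, 2, 3, 3, 2, 15, 17]
350 [3, 17, 17, 16, 16, 2, 106, 47, 3, 4, 13, 16, 67]
400 [3, 14, 17, 16, 16, 11, 3, 3, 2, 2, 2, 2, 68]
450 [3, 3, 16, 16, 15, 12, 3, 2, 35, 38, 24, 2, 66]
500 [2, 2, 2, 3, 3, 34, 37, 83, 83, 84, 37, 2, 3]
550 [3, 3, 2, 2, 2, 37, 84, 82, 82, 37, 8, 2, 2]
600 [3, 3, 2, 3, 2, 22, 37, 32, 31, 2, 3, 3, 2]
650 [3, 3, 3, 2, 3, 3, 2, 2, 2, 2, 56, 59, 37]
700 [11, 12, 12, 405, 406, 406, 406, 405, 525, 524, 526, 527, 530]
750 [300, 387, 451, 465, 464, 406, 406, 406, 406, 406, 406, 406, 406]
```

```bash
python3 -m handwheel '0.068 0.072 0 0.042 -0.1; 0.068 0.072 0 0.042 -0.1; 0.068 0.072 0 0.042 -0.1; 0.068 0.072 0 0.042 -0.1; 0.068 0.072 0 0.042 -0.1' 20; python3 -m handwheel '0.068 0.072 0 0.042 -0.1; 0.068 0.072 0 0.042 -0.1; 0.068 0.072 0 0.042 -0.1; 0.068 0.072 0 0.042 -0.1; 0 0 0 0 -0.1'; python3 -m handwheel '0 0 0 0 -0.1; 0 0 0 0 -0.1'
python3 - <<'E'
from h import *
from scipy.spatial.transform import Rotation as Ro
s=arm.sense(); y=Ro.from_quat(s["tool_rot"]).as_matrix()[:,1]; print(s["time_s"],s["position"],np.degrees(np.arctan2(y[1],y[0])),s["grip_width"],s["qpos"])
im,d,c=snap("wrist"); cv2.imwrite("pics/w1.png",im)
R=cv2.Rodrigues(np.array(c["rvec"],float))[0];t=np.array(c["tvec"],float).ravel()
for p in ((546.3,-147.5,83),(519,-156.8,36)): q=np.array(c["mtx"])@(R@p+t); print(q[:2]/q[2])
E
```

```text
time_s: 0.68
position: [376.2, -328.8, 218.4]
tool_rot: [0.866, 0.5, -0.0, -0.0]
ft_force: [0.4, 0.5, 0.5]
grip_width: 47.6
finger_force: 0.0
time_s: 1.3
position: [512.7, -184.0, 218.1]
tool_rot: [0.706, 0.709, -0.0, -0.0]
ft_force: [0.5, -0.5, 0.6]
grip_width: 41.7
finger_force: 0.0
time_s: 1.55
position: [510.8, -187.0, 218.6]
tool_rot: [0.708, 0.706, -0.0, -0.0]
ft_force: [0.6, -0.1, -0.5]
grip_width: 42.0
finger_force: 0.0
1.55 [ 510.7840496  -186.96609549  218.55231289] -0.1384691728293328 41.97389453543947 [-4.36397829e-01  3.40004485e-01  1.66734896e+00 -1.85457058e-04
  1.13460528e+00 -4.33902701e-01]
[289.82133298 144.49980093]
[262.64307887 146.71770179]
```

View pics/w1.png

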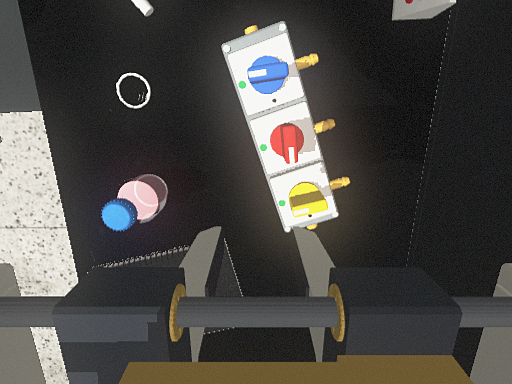

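The wrist view shows red at about (289,142) and green at (263,147), which agrees with the prediction. I'll align over it and lower.

```bash
python3 -m handwheel '0.036 0.04 0 0.023 -0.1; 0.035 0.039 0 0.022 -0.1; 0 0 -0.1 0 -0.1; 0 0 -0.07 0 -0.1; 0 0 0 0 -0.1'; python3 -m handwheel '0 0 0 0 -0.1'
python3 - <<'E'
from h import *
from scipy.spatial.transform import Rotation as Ro
s=arm.sense(); y=Ro.from_quat(s["tool_rot"]).as_matrix()[:,1]; print(s["position"],np.degrees(np.arctan2(y[1],y[0])))
im,d,c=snap("wrist"); cv2.imwrite("pics/w2.png",im)
R=cv2.Rodrigues(np.array(c["rvec"],float))[0];t=np.array(c["tvec"],float).ravel()
for p in ((546.3,-147.5,83),(519,-156.8,36)): q=np.array(c["mtx"])@(R@p+t); print(q[:2]/q[2])
E
```

```text
time_s: 2.22
position: [545.4, -146.8, 131.8]
tool_rot: [0.656, 0.755, -0.001, -0.002]
ft_force: [-0.8, 0.1, 1.3]
grip_width: 41.4
finger_force: 0.0
time_s: 2.35
position: [547.5, -147.4, 135.2]
tool_rot: [0.656, 0.755, 0.0, 0.001]
ft_force: [0.2, 0.3, 0.4]
grip_width: 41.7
finger_force: 0.0
[ 547.53429931 -147.3553314   135.17229467] 8.024441744993165
[253.98031188 208.20909752]
[224.99216853 196.26194295]
```

View pics/w2.png

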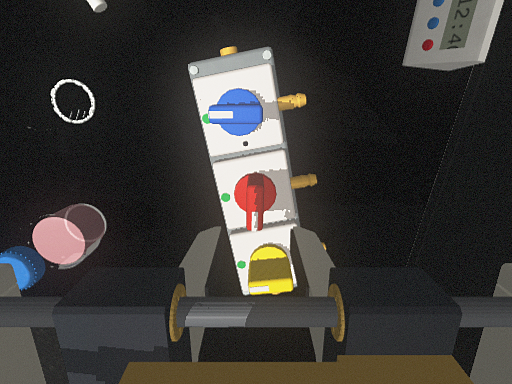

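The red bar is centred at (255,205) and vertical in the picture, so it is aligned with the fingers. I'll lower to TCP z = 52 and grip.

```bash
python3 -m handwheel '-0.002 0 -0.08 0 -0.1; 0 0 -0.05 0 -0.1; 0 0 -0.036 0 -0.1; 0 0 0 0 -0.1; 0 0 0 0 -0.1'; python3 -m handwheel '0 0 0 0 -1; 0 0 0 0 -1; 0 0 0 0 -1; 0 0 0 0 -1; 0 0 0 0 -1' 25
```

```text
time_s: 3.02
position: [546.7, -147.0, 51.8]
tool_rot: [0.656, 0.755, 0.0, 0.001]
ft_force: [0.3, 0.3, 0.2]
grip_width: 41.8
finger_force: 0.0
time_s: 3.65
position: [545.9, -146.7, 50.8]
tool_rot: [0.656, 0.755, -0.0, -0.0]
ft_force: [-2.4, 0.2, 5.2]
grip_width: 13.8
finger_force: 24.9
```

```bash
python3 -m handwheel '0 0 0 -0.044 -1; 0 0 0 -0.044 -1; 0 0 0 -0.044 -1; 0 0 0 -0.044 -1; 0 0 0 -0.044 -1'; python3 -m handwheel '0 0 0 -0.044 -1; 0 0 0 -0.044 -1; 0 0 0 -0.044 -1; 0 0 0 -0.044 -1; 0 0 0 -0.043 -1';  python3 -m handwheel '0 0 0 0 -1; 0 0 0 0 -1; 0 0 0 0 -1'
python3 - <<'E'
from h import *
from scipy.spatial.transform import Rotation as Ro
s=arm.sense(); y=Ro.from_quat(s["tool_rot"]).as_matrix()[:,1]; print(np.degrees(np.arctan2(y[1],y[0])),s["moment"],s["qpos"])
E
```

```text
time_s: 4.28
position: [546.0, -146.7, 50.8]
tool_rot: [0.874, 0.487, -0.0, 0.0]
ft_force: [-1.8, -0.4, 4.3]
grip_width: 13.8
finger_force: 24.9
time_s: 4.9
position: [546.0, -146.8, 50.8]
tool_rot: [0.987, 0.163, 0.0, 0.0]
ft_force: [-1.6, -0.5, 3.8]
grip_width: 13.9
finger_force: 24.9
time_s: 5.28
position: [546.0, -146.8, 50.8]
tool_rot: [0.986, 0.167, 0.0, 0.0]
ft_force: [-2.6, -0.7, 4.6]
grip_width: 13.6
finger_force: 24.9
-70.78093858755754 [-0.22050789  0.43858021 -0.03750536] [-3.44916968e-01  6.00846225e-01  1.73405664e+00 -1.00505990e-04
  8.06494807e-01  8.90512995e-01]
```

The turn reached -70.8° against a target of -71.2°. I'll open a little, because the neighbours are close on that axis, and lift.

```bash
python3 -m handwheel '0 0 0 0 -0.4; 0 0 0 0 -0.4; 0 0 0 0 -0.4; 0 0 0 0 -0.4; 0 0 0 0 -0.4' && python3 -m handwheel '0 0 0.06 0 -0.4; 0 0 0.1 0 -0.4; 0 0 0.1 0 -0.4; -0.1 0 0.06 0 -0.4; -0.1 0 0 0 -0.4'; python3 -m handwheel '-0.1 -0.06 0 0 -0.4; -0.06 -0.1 0 0 -0.4; 0 -0.1 0 0 -0.4; 0 0 0 0 -0.4; 0 0 0 0 -0.4'
python3 - <<'E'
from h import *
im,d,c=snap("top"); cv2.imwrite("pics/end.png",cv2.resize(im[155:245,195:329],None,fx=5.9,fy=5.9,interpolation=cv2.INTER_CUBIC))
E
```

```text
time_s: 5.9
position: [545.9, -146.6, 50.6]
tool_rot: [0.986, 0.166, -0.0, -0.0]
ft_force: [-0.5, 1.0, 0.3]
grip_width: 28.0
finger_force: 0.0
time_s: 6.52
position: [445.7, -146.9, 212.6]
tool_rot: [0.986, 0.166, 0.002, 0.001]
ft_force: [0.8, -0.6, 1.0]
grip_width: 28.0
finger_force: 0.0
time_s: 7.15
position: [365.8, -276.1, 210.4]
tool_rot: [0.986, 0.165, -0.0, -0.0]
ft_force: [0.5, 0.3, 0.1]
grip_width: 27.7
finger_force: 0.0
```

View pics/end.png

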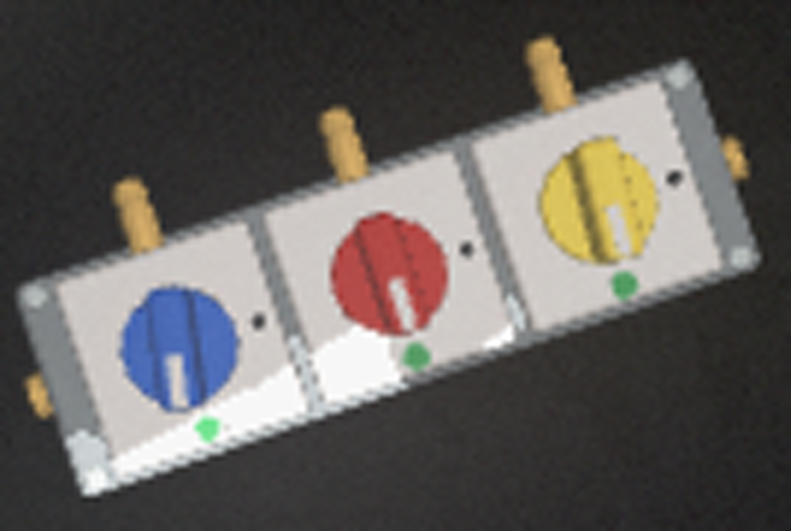

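The red pointer, running from (398,285) to (408,328), aims at the green dot at (416,357). Blue and yellow haven't moved, and the arm is clear.

```bash
python3 -c "
from station import arm
print(arm.close_job())"
```

```text
the job is handed in; nothing more can be done
None
```

I turned the red valve clockwise until its pointer aimed at the green mark, then let go and moved the arm clear; blue and yellow stayed where they were, and the job is handed in (about 7 s used).

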